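Lock a T-foot post into the plate rack

ROBOT

A 7-joint arm with a two-finger parallel gripper is mounted at the origin on the work surface. World frame = base frame: x ahead of the robot, y to its left, z up, the work surface at z = 0. Lengths are in m, angles in degrees, forces in N, time in s.
With the tool pointing down it reaches from about 0.4 to 0.85 m from the base axis. Payload 6.9 kg.
Tool frame: the origin (TCP) lies between the finger pads; the fingertips stand ahead of it and the grasp point (between the pads) is the TCP (arm.tcp_to_tips is the z of the fingertips in the tool frame, in m); z points along the fingers, y is the line along which they close (so a half turn about z gives the same grasp; the last joint's range is limited). The gripper opens to 85 mm and grips with 20 to 120 N. Pads are 22 mm wide; open, the fingers measure 114 mm over their backs; the gripper's body (76 mm by 85 mm) begins 54 mm behind the grasp point. The pads swing forward as they close: fully open they stand 13 mm farther back than shut.
Start: joints at [-69.528, 29.078, -13.613, 85.955, 7.202, 65.827, -8.869], TCP at [0.156, 0.605, 0.25] pointing down, gripper open.
Joint ranges: [-176.47, 176.47], [-13.61, 117.27], [-81.72, 77.17], [0.22, 143.17], [-87.28, 267.28], [10, 112.55], [-165.47, 165.47]. Speed limits (degrees/s): [136.94, 136.94, 180, 180, 180, 180, 180].

INTERFACE

Orientations are given as [roll, pitch, yaw] about the fixed x, y, z axes, in that order (R = Rz(yaw) Ry(pitch) Rx(roll)).
In Python, from station import observe, vision, ticket, nets, arm gives the robot as it stands.
- The arm moves only by the tool drive_tool, never from a script. Its argument "targets" is one flat list of numbers, 5 for each row, row after row: the shift along the tool's x, y, z in mm, then the turn about the tool's z in rad, then the closure, from -1 (fully open) to 1 (shut). A call has 1 to 10 rows; each row shifts and turns the commanded pose from where the row before left it, along the tool's axes as they then stand; what a row does not reach is not made up. A row lasts 1/8 s, in which the tool goes at most 62.5 mm and 10.7 degrees, less where a joint would pass 70% of its speed; a pose out of reach is approached as far as the arm can. A call with a gripper value outside its range is refused whole. The fingers move at their own pace and stop on an object; the grip force is fixed at half the most. Time passes only in rows, so rows that do not move let the fingers close. It gives the time, the measured TCP pose, the force, the opening and the grip force at its end, in the units of the state.
- observe(): the state, without advancing time (a new reading comes with each control period).
- vision.camera(name): name is "side" or "top" or "wrist"; returns (picture, depth): 384x512x3 uint8, red, green, blue; 384x512 float32, m along the optical axis (not along the pixel's ray), 0 where there is no reading.
- vision.get_calibration(name): a dict with "camera_matrix" (3x3 intrinsics, pixels), "origin" and "rotation" of the camera in the world. Camera axes: x right, y down, z forward; pixel columns grow to the right and rows downward; lengths in m; the calibration is good to about 2 mm. A picture is of the moment at which its call begins: read the wrist's pose just before it. get_calibration takes no time and is no camera call; for the wrist camera it gives the pose at the moment of the call.
- ticket.finish_job(): hands the job in; it is judged then, once.
Trained networks look in the newest picture that a camera, given by its name, has taken for a name from the list of things; names that differ only in an ending like _2 or _b are one class to them, and where a whole thing is asked for, a point or a joint stands for the part that bears it (a point fixed in the world has none). Each returns a list of dicts, best first, with "conf" (0 to 1); they miss things now and then, are a little off and sometimes report something else, mostly with a low value. They report only what shows in the picture. A call takes as long as a camera call. They do not tell look-alikes from the thing itself.
- nets.boxes_of(thing, camera): "extent" ([left, top, right, bottom] in pixels, round what is visible of it).
- nets.masks_of(thing, camera): "mask" (384x512 bool, what is visible of it) and "extent" ([left, top, right, bottom] in pixels, round what is visible of it).
- nets.landmark_of(thing, camera): "uv" ([column, row] in pixels: a listed point, or the origin of a listed thing).
The state is a dict: "clock": time; "q": joint angles; "qvel": joint speeds; "effort": joint torques, N m; "position": TCP position; "eef_rot": TCP orientation; "ft_force": force on the tool from outside, world axes, zero at the start; "wrist_torque": the same for the moment, N m; "width": finger opening in m; "gripper_force": force on a finger pad.
Only numpy, scipy, OpenCV 4.12 (cv2) and the standard library are available. Lean on these libraries where they do the work, as an engineer would, in place of code of your own. Each camera call takes 0.05 s, during which the arm holds its last target. There are 200 camera calls.

TASK

Take the loose wooden post with the flat paddle top out of its rest block and fit it in the empty slot of the plate rack: pass its T-shaped foot down through the slot, press it down against the spring, give it a quarter turn and let the spring lift it so that it is locked in upright, its paddle turned the same way as those of the two posts already fitted. Work by feel and gently: never press or pull on the rack through the post with more than about 50 N, and leave everything else where it is.

Things in the scene. Friction and masses are not known exactly. Their poses are not given: they have to be found in the camera images.
- post: The loose post, 100 mm tall, 0.12 kg (give or take a third), half-turn symmetric. Origin: centre of the foot's underside; z up along the post, y along its T-bar. Steel T-foot, steel collar, round wooden shaft 18 mm in diameter, flat wooden paddle on top, parallel to the T-bar. Starts upright, hanging by its collar in a rest block with its foot 20 mm down in it: lift it straight up
- foot (a point): Centre of the post's T-bar, 4 mm above the post's underside; axes as the post's. The bar is 34 (along y) x 9 (x) x 8 mm high; above it a round stem 9 mm in diameter and 12 mm long reaches up to the collar
- collar (a point): Middle of the underside of the post's round collar (26 mm in diameter, 6 mm thick), 20 mm above the post's underside; axes as the post's
- paddle (a point): Centre of the post's paddle grip, 80 mm above the post's underside; axes as the post's. The paddle is 30 (along y) x 16 (x) x 40 mm high; grip it from above across its 16 mm thickness (fingers closing along x)
- rest_post: Fixed white block 70 x 70 x 23 mm with a 14 (x) x 39 (y) mm slot in its top, in which the post starts with the same yaw. Origin: centre of the underside
- rest_peg: Fixed white block like the other; the plain peg hangs in it. Origin: centre of the underside
- rack: The plate rack, fixed: pale wooden block 110 (x) x 290 (y) x 40 mm high. Origin: centre of the underside. Along its y axis: the empty place at y = -80 mm; posts already fitted and locked at y = 22 and y = 112 mm; two white saucers 136 mm in diameter standing at y = 60 and 78 mm, up to 170 mm above the table
- fitted (a point): Paddle centre of the fitted post next to the empty place, 112 mm above the table; axes as the rack's. Its paddle lies along x, as a locked post's does; its top is 132 mm above the table
- place (a point): Middle of the empty place at the upper face of its steel plate, 45 mm above the table; axes as the rack's. The plate, 76 (x) x 56 (y) x 5 mm, has a through slot 11 (x) x 38 (y) mm, its length along y. Plate and slot are fast but NOT exactly here: they lie anywhere from -9 to +9 mm away along x (y is true), so the slot must be felt for or seen. The plate is hard: touch it slowly
- spring (a point): 11 mm below place: top of the spring plunger under the slot (it shifts with the slot); axes as the rack's. It pushes up with 4 N when first met, 8.5 N with the post fully down, when the collar meets the plate and the foot centre is 16 mm below the plate's face. Under the plate, 4 mm ridges flank the slot, but for a 13 mm wide groove across it (along x, at y = 0)
- locked (a point): 9 mm below place: foot centre of the locked post (shifts in x with the slot): T-bar along x, lifted into the groove by 5 N, collar 7 mm above the plate. The T-bar turns under the ridges, either way, while the foot centre is 13 to 16 mm below the plate's face. If a rise is blocked at 13 mm, the bar is off the groove: press down, shift along y. Let go unturned, the post is not held
- peg: A plain peg with a round ball top and a round foot, 85 mm tall, in the other rest block; not to be used. Origin: its underside
- mug: White mug, 76 mm across, 85 mm high; origin under its centre
- salt: Small glass jar, 44 mm across, 80 mm high; origin under its centre
- pepper: Small grey jar, 44 mm across, 80 mm high; origin under its centre
- bowl: Blue bowl, 110 mm across, 50 mm high; origin under its centre
- spoon: Wooden spoon lying on the table, 240 mm long
- sauce: Amber bottle, 52 mm across, 150 mm high; origin under its centre
Not all that is in view belongs to the job. What is shaped like the post but blue is not meant. What is shaped like the rest_post but pink is not meant.

How it is judged:
By the outcome, as a careful person would: the job done as asked, in the order asked, and still so for the second after the job is handed in, with the robot touching nothing.
It also fails if it takes over 72 s, if anything falls off the work surface, if the arm or the gripper's body presses on something with over 40 N, if the wrist force passes 120 N, or if a joint passes its speed limit or range.

## Working session

There is one attempt and no reset: what is moved stays moved. The work goes in short steps, Python scripts to look and compute and a tool call to move; the robot and the scene stay as the last step left them, time stands still between calls to the robot, and variables do not carry over. Pictures are saved under pics/ and viewed, at most 10 in all, crops included, and the job is handed in when it is done.

Besides the shell and the picture viewer there is one more tool, called after ">>>" as name(argument=value, ...) on one line, values as JSON. drive_tool: Moves the arm, as the interface text tells. Its arguments: {"type":"object","properties":{"targets":{"type":"array"}},"required":["targets"]}

```bash
ls; mkdir -p pics; cat > h.py <<'E'
import numpy as np, cv2
from station import observe, vision, ticket, nets, arm
def pt(cam,uv,z=None,d=None):
    c=vision.get_calibration(cam);K=np.array(c["camera_matrix"]);R=np.array(c["rotation"]);o=np.array(c["origin"])
    r=R@np.linalg.solve(K,[uv[0],uv[1],1.0])
    return o+r*((z-o[2])/r[2] if z is not None else d)
E
python3 - <<'E'
from h import *
print(observe(), arm.tcp_to_tips)
ims=[]
for c in("top","side"):
    p,d=vision.camera(c);cv2.imwrite(f"pics/{c}0.png",p[:,:,::-1]);np.save(f"{c}_d.npy",d)
    k=vision.get_calibration(c);print(c,k["origin"],np.round(k["rotation"],3).tolist(),k["camera_matrix"][0])
    for t in("post","paddle","rest_post","rack","fitted","place","peg"):
        try:
            for r in nets.landmark_of(t,c)[:4]: print(c,t,round(r["conf"],2),np.round(r["uv"],1))
        except Exception as e: print(t,e)
E
```

```text
pics
{'clock': 0.0, 'q': array([-69.52795909,  29.12654437, -13.60849358,  86.0073263 ,
         7.20264512,  65.82728604,  -8.87006507]), 'qvel': array([-0.06982909, -0.03106075,  0.00700904,  0.13055798,  0.10938459,
       -0.00608257, -0.07078686]), 'effort': array([-4.50908001e-04, -6.20600224e+01, -2.18706429e+00, -2.49660498e+01,
        1.25775670e-02,  1.20497122e-02, -5.34043500e-05]), 'position': array([0.1556898 , 0.60482428, 0.24942666]), 'eef_rot': array([-1.79897733e+02,  2.56816023e-03,  1.65572479e+02]), 'ft_force': array([ 0.74220113, -0.20331501, -0.14796558]), 'wrist_torque': array([ 0.02880779, -0.06223735,  0.03772865]), 'gripper_force': 0.0, 'width': 0.0854445507307556} 0.019
top [ 0.37897296 -0.15955924  1.23821037] [-169.042, -0.932, -88.589] [425.10382167   0.         255.98921567]
top post 0.65 [274.5 161.2]
top post 0.49 [278.5 194.3]
top post 0.47 [298.1 159.8]
top post 0.28 [331.7 176. ]
top paddle 0.66 [277.  153.2]
top paddle 0.56 [299.4 158.6]
top paddle 0.45 [282.5 190.7]
top rest_post 0.92 [364.8 183.2]
top rest_post 0.77 [280.4 196.2]
top rack 0.62 [170.5 205.9]
top fitted 0.6 [148.6 198.3]
top fitted 0.41 [240.1 153.9]
top place 0.96 [193.4 203.9]
top peg 0.57 [266.8 245. ]
side [ 0.44165982 -0.70513332  0.60423092] [-130.356, 0.019, -14.838] [346.72651916   0.         258.90820783]
side post 0.94 [286.8 252.3]
side post 0.87 [343.7 260.6]
side post 0.65 [326.  237.8]
side paddle 0.91 [348.3 233.5]
side paddle 0.68 [288.4 225.7]
side paddle 0.64 [328.9 214.4]
side paddle 0.22 [168.5 206.1]
side rest_post 0.76 [289.6 251.2]
side rest_post 0.74 [361.7 371.1]
side rest_post 0.55 [233.5 134. ]
side rack 0.82 [236.3 175.8]
side fitted 0.58 [231.4 134.2]
side place 0.64 [242.7 175.3]
side place 0.53 [289.2 251.2]
```

```bash
sed -i 's/R=np.array(c\["rotation"\])/R=Rotation.from_euler("xyz",c["rotation"],degrees=True).as_matrix()/; 1a from scipy.spatial.transform import Rotation' h.py
python3 -c "
import cv2
for c in('top','side'): cv2.imwrite(f'pics/{c}0b.png',cv2.resize(cv2.imread(f'pics/{c}0.png'),(800,600),interpolation=cv2.INTER_CUBIC))"
```

```text
(no output)
```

View pics/top0b.png

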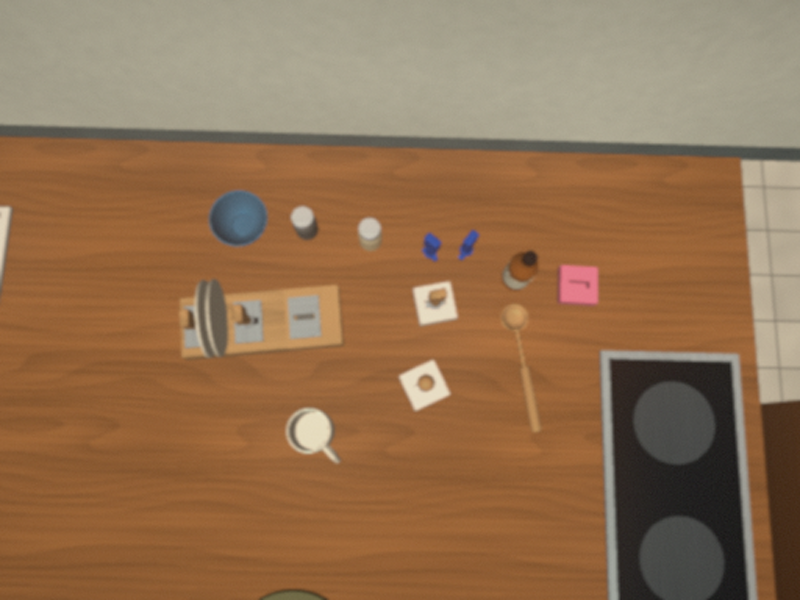

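View pics/side0b.png

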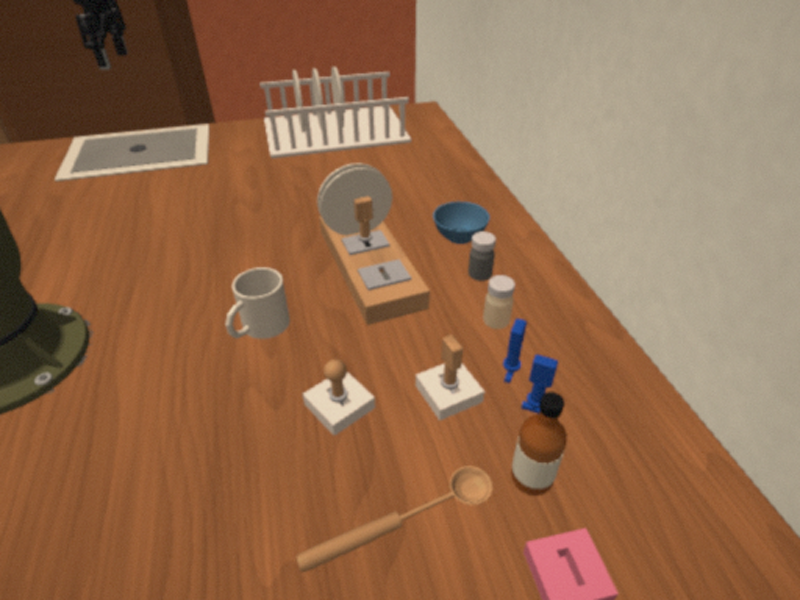

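Top picture (800x600 scale): candidates for the post are the wooden one with flat paddle in a white block at (437,298), and blue look-alikes at (431,246) and (468,244). The ball-topped peg is at (425,384), and the pink look-alike block at (579,284). The wooden one fits. The empty plate is at (304,317). Next: metric estimates and the enlarged crop.

```bash
python3 - <<'E'
from h import *
s=800/512
P=lambda u,v,z:np.round(pt("top",(u/s,v/s),z=z),3)
print("paddle top",P(437,297,.103),"rest block corners",[P(*c,.023).tolist() for c in((414,290),(451,282),(458,318),(421,325))])
print("place",P(304,317,.045), "rack corners",[P(*c,.04).tolist() for c in((338,286),(341,345),(182,357),(180,299))])
for c,t in(("top","rest_post"),("top","rack"),("side","paddle")):
    vision.camera(c)
    for r in nets.masks_of(t,c)[:3]:
        m=r["mask"].astype(np.uint8);v,u=np.nonzero(m)
        print(c,t,round(r["conf"],2),np.round(r["extent"]),cv2.minAreaRect(np.c_[u,v].astype(np.float32)))
print(pt("side",(290,226),z=.08),pt("side",(168.5,206),z=.08))
p,_=vision.camera("side")
a=cv2.resize(p[195:285,260:370],(660,540),interpolation=cv2.INTER_CUBIC)
cv2.imwrite("pics/crop.png",a[:,:,::-1])
E
```

```text
paddle top [ 0.621 -0.237  0.103] rest block corners [[0.651, -0.199, 0.023], [0.668, -0.268, 0.023], [0.6, -0.282, 0.023], [0.585, -0.213, 0.023]]
place [0.59  0.001 0.045] rack corners [[0.65, -0.058, 0.04], [0.541, -0.068, 0.04], [0.511, 0.217, 0.04], [0.618, 0.23, 0.04]]
top rest_post 0.92 [264. 182. 289. 208.] ((277.45599365234375, 194.0080108642578), (25.043964385986328, 24.86507797241211), 79.69515228271484)
top rest_post 0.73 [264. 238. 279. 253.] ((272.0, 245.0), (10.0, 10.0), 90.0)
top rest_post 0.62 [354. 170. 378. 196.] ((368.5, 182.0), (26.0, 25.0), 90.0)
top rack 0.95 [112. 178. 224. 231.] ((165.84852600097656, 201.2173309326172), (51.119590759277344, 104.38602447509766), 84.64418029785156)
side paddle 0.76 [333. 228. 359. 264.] ((344.57904052734375, 245.40936279296875), (15.595503807067871, 36.35365295410156), 14.534454345703125)
side paddle 0.57 [280. 213. 294. 252.] ((288.0, 232.0), (36.0, 14.0), 90.0)
side paddle 0.53 [322. 204. 336. 245.] ((328.2432556152344, 223.54055786132812), (10.52153491973877, 40.11335372924805), 9.462322235107422)
[ 0.63317949 -0.23479447  0.08      ] [ 0.3920932  -0.10743322  0.08      ]
```

View pics/crop.png

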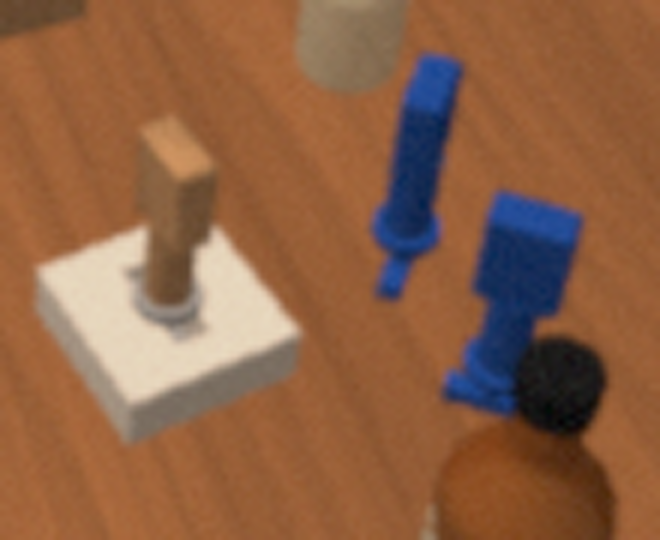

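The crop shows the wooden post standing in the white block at crop (170,220), its paddle long side along the slot. The two others are clearly blue. I'm going above the wooden post.

>>> drive_tool(targets=[0,0,0,0.159,-1,0,0,0,0.159,-1,0,0,0,0.159,-1,0,0,0,0.159,-1,0,0,0,0.159,-1,0,0,0,0.159,-1,0,0,0,0.159,-1,-40,12,0,0,-1,-54,17,0,0,-1,-54,17,0,0,-1])

```text
clock: 2.4
position: [0.2316, 0.4685, 0.2503]
eef_rot: [180.0, -0.0, 101.8]
ft_force: [1.5, -0.2, -0.3]
width: 0.0855
gripper_force: 0.0
```

>>> drive_tool(targets=[-54,17,0,0,-1,-54,17,0,0,-1,-54,17,0,0,-1,-54,17,0,0,-1,-54,17,0,0,-1,-54,17,0,0,-1,-54,17,0,0,-1,-54,17,0,0,-1,-54,17,0,0,-1,-54,17,0,0,-1])

```text
clock: 3.65
position: [0.5087, -0.0255, 0.2506]
eef_rot: [179.9, -0.0, 101.8]
ft_force: [0.9, 0.9, -0.3]
width: 0.0853
gripper_force: 0.0
```

>>> drive_tool(targets=[-54,17,0,0,-1,-54,17,0,0,-1,-54,17,0,0,-1,0,0,0,0,-1,0,0,0,0,-1])

```text
clock: 4.28
position: [0.5908, -0.1718, 0.2499]
eef_rot: [-180.0, -0.1, 101.8]
ft_force: [0.2, 0.3, -0.7]
width: 0.0852
gripper_force: 0.0
```

```bash
python3 - <<'E'
from h import *
o=observe();print({k:np.round(o[k],2) for k in("q","position","eef_rot","ft_force")},vision.get_calibration("wrist"))
p,d=vision.camera("wrist");np.save("w1d.npy",d);cv2.imwrite("pics/w1.png",cv2.resize(p,(800,600))[:,:,::-1])
for t in("paddle","rest_post","post"):
    for r in nets.landmark_of(t,"wrist")[:3]: print(t,round(r["conf"],2),np.round(r["uv"],1),pt("wrist",r["uv"],z={"paddle":.083,"rest_post":0.,"post":.003}[t]))
E
```

```text
{'q': array([  2.08,  29.06,  19.45,  87.8 , -10.31,  64.96,  35.44]), 'position': array([ 0.59, -0.17,  0.25]), 'eef_rot': array([-1.7997e+02, -5.0000e-02,  1.0179e+02]), 'ft_force': array([ 0.24,  0.34, -0.69])} {'camera_matrix': array([[306.71077198,   0.        , 258.01378618],
       [  0.        , 306.71077198, 191.97006495],
       [  0.        ,   0.        ,   1.        ]]), 'origin': array([ 0.57682051, -0.10634981,  0.37427303]), 'rotation': array([1.64603647e+02, 4.55671848e-04, 1.18266473e+01])}
paddle 0.93 [279.4 248.1] [ 0.62767975 -0.23831343  0.083     ]
paddle 0.74 [362.9 310.7] [ 0.73490112 -0.29285051  0.083     ]
paddle 0.62 [375.  254.5] [ 0.7271136  -0.22478806  0.083     ]
rest_post 0.65 [275.1 216.2] [ 0.62674714 -0.23336932  0.        ]
post 0.95 [338.8 273.5] [ 0.729364   -0.29510879  0.003     ]
post 0.88 [353.1 227.5] [ 0.72910796 -0.22675491  0.003     ]
post 0.74 [278.8 220.9] [ 0.63255098 -0.23781978  0.003     ]
```

View pics/w1.png

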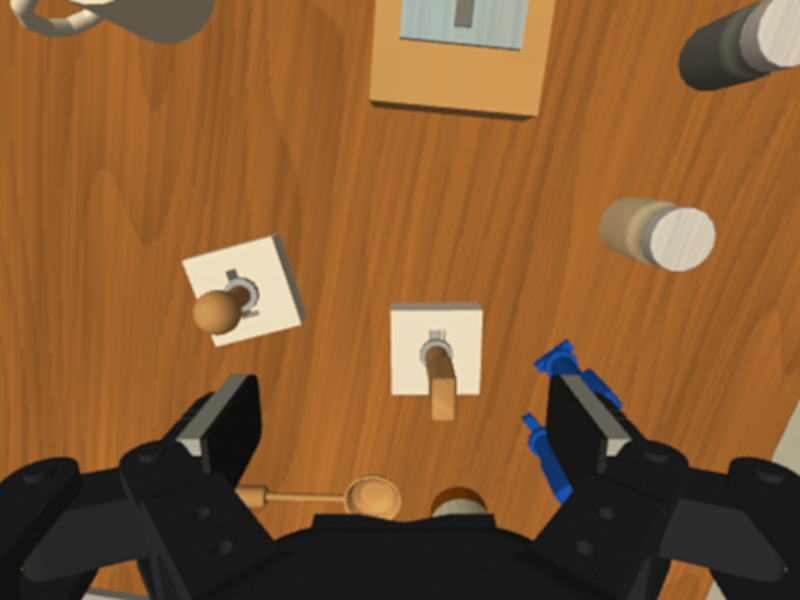

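The wrist view shows the post in the white block (block top corners near (391,308) and (481,394)) with its paddle top at about (443,399), and it is square to the image. The fingers straddle that axis. Blue look-alikes are at right.

```bash
python3 - <<'E'
from h import *
p,d=vision.camera("wrist")
s=1.5625
print("block",pt("wrist",(435.5/s,351/s),z=.023),"paddletop",pt("wrist",(443/s,399/s),z=.103))
z=[]
H,W=d.shape;v,u=np.mgrid[:H,:W]
c=vision.get_calibration("wrist");K=c["camera_matrix"];R=Rotation.from_euler("xyz",c["rotation"],degrees=True).as_matrix()
X=np.stack([(u-K[0,2])/K[0,0]*d,(v-K[1,2])/K[1,1]*d,d],-1)@R.T+c["origin"]
m=(np.hypot(X[...,0]-.628,X[...,1]+.238)<.03)&(X[...,2]>.085)&(d>0)
print(m.sum(),np.median(X[m],0),X[m].min(0),X[m].max(0)); t=m&(X[...,2]>np.percentile(X[m][:,2],60)); 
print(cv2.minAreaRect((X[t][:,:2]*1000).astype(np.float32)))
b=(np.hypot(X[...,0]-.628,X[...,1]+.238)<.06)&(X[...,2]>.017)&(X[...,2]<.028)
print(b.sum(),cv2.minAreaRect((X[b][:,:2]*1000).astype(np.float32)),np.median(X[b][:,2]))
E
```

```text
block [ 0.63060089 -0.23572678  0.023     ] paddletop [ 0.63012109 -0.23635113  0.103     ]
566 [ 0.62900691 -0.23313268  0.10298018] [ 0.62009196 -0.25213077  0.08504823] [ 0.64030251 -0.22144762  0.10554458]
((630.13427734375, -236.83152770996094), (14.532587051391602, 28.17473793029785), 12.812722206115723)
2442 ((630.62109375, -237.1926727294922), (70.04978942871094, 70.69112396240234), 12.377440452575684) 0.023547566657605046
```

>>> drive_tool(targets=[-36,12.5,0,-0.004,0,-36,13,0,-0.003,0,0,0,40,0,0,0,0,40,0,0,0,0,20,0,0,0,0,0,0,0,0,0,0,0,0])

```text
clock: 5.4
position: [0.6314, -0.2373, 0.1516]
eef_rot: [179.9, 0.1, 102.2]
ft_force: [-0.1, -0.6, 1.0]
width: 0.0429
gripper_force: 0.0
```

```bash
cat >> h.py <<'E'
def cloud(cam):
    p,d=vision.camera(cam);H,W=d.shape;v,u=np.mgrid[:H,:W]
    c=vision.get_calibration(cam);K=c["camera_matrix"];R=Rotation.from_euler("xyz",c["rotation"],degrees=True).as_matrix()
    return p,d,np.stack([(u-K[0,2])/K[0,0]*d,(v-K[1,2])/K[1,1]*d,d],-1)@R.T+c["origin"]
E
python3 - <<'E'
from h import *
o=observe();print(o["position"],o["eef_rot"],o["width"])
p,d,X=cloud("wrist")
m=(np.hypot(X[...,0]-.63,X[...,1]+.237)<.03)&(abs(X[...,2]-.103)<.004)&(d>0)
print(m.sum(),cv2.minAreaRect((X[m][:,:2]*1000).astype(np.float32)),np.median(X[m],0))
E
```

```text
[ 0.63138656 -0.23728896  0.15162292] [1.79916118e+02 5.97936791e-02 1.02232112e+02] 0.0428998092775986
1218 ((630.1857299804688, -237.32785034179688), (15.75266170501709, 30.146343231201172), 12.772992134094238) [ 0.63006203 -0.23601265  0.10358035]
```

>>> drive_tool(targets=[0,-1,25,-0.008,0,0,0,25,0,0,0,0,17,0,0,0,0,0,0,0,0,0,0,0,1,0,0,0,0,1,0,0,0,0,1,0,0,0,0,1,0,0,0,0,1,0,0,0,0,1])

```text
clock: 6.7
position: [0.6305, -0.238, 0.0846]
eef_rot: [179.9, 0.1, 102.7]
ft_force: [-0.3, 0.2, 6.1]
width: 0.0157
gripper_force: 58.9
```

>>> drive_tool(targets=[0,0,-3,0,1,0,0,-5,0,1,0,0,-8,0,1,0,0,-12,0,1,0,0,-25,0,1,0,0,-40,0,1,0,0,-40,0,1,0,0,-20,0,1,0,0,0,0,1,0,0,0,0,1])

```text
clock: 7.95
position: [0.6293, -0.2372, 0.2354]
eef_rot: [-179.9, -0.1, 102.7]
ft_force: [-1.1, -0.4, -1.0]
width: 0.0156
gripper_force: 58.5
```

>>> drive_tool(targets=[50,-2,0,0,1,50,-2,0,0,1,52,-2,0,0,1,0,0,0,0.117,1,0,0,0,0,1,0,0,0,0,1])

```text
clock: 8.7
position: [0.5904, -0.0914, 0.2356]
eef_rot: [-179.9, 0.0, 96.0]
ft_force: [0.5, 0.5, -1.4]
width: 0.0155
gripper_force: 58.7
```

```bash
python3 - <<'E'
from h import *
o=observe();print(o["position"],o["eef_rot"],o["width"])
p,d,X=cloud("wrist")
for t,z in(("place",.045),("fitted",.112)):
    for r in nets.landmark_of(t,"wrist")[:2]: print(t,round(r["conf"],2),np.round(r["uv"],1),pt("wrist",r["uv"],z=z))
pl=(abs(X[...,0]-.59)<.07)&(abs(X[...,1])<.06)&(abs(X[...,2]-.045)<.0025)&(d>0)
print(pl.sum(),np.median(X[pl],0),cv2.minAreaRect((X[pl][:,:2]*1000).astype(np.float32)))
tp=(abs(X[...,0]-.59)<.12)&(X[...,1]>-.1)&(X[...,1]<.03)&(abs(X[...,2]-.04)<.0025)
print(tp.sum(),cv2.minAreaRect((X[tp][:,:2]*1000).astype(np.float32)))
np.savez("w2.npz",p=p,X=X)
cv2.imwrite("pics/w2.png",cv2.resize(p,(800,600))[:,:,::-1])
E
```

```text
[ 0.59036941 -0.09135688  0.23559688] [-1.79929524e+02  2.67054750e-02  9.60243123e+01] 0.015546417262792886
place 0.97 [268.8  79.9] [0.59096443 0.00153675 0.045     ]
fitted 0.37 [269.9  80.8] [ 0.5903346  -0.00452939  0.112     ]
4426 [0.59347411 0.00366571 0.04576106] ((593.67578125, 0.7559967041015625), (109.64306640625, 124.14058685302734), 6.182236671447754)
5969 ((595.8137817382812, -13.38839340209961), (110.70121765136719, 98.17581939697266), 6.210119724273682)
```

View pics/w2.png

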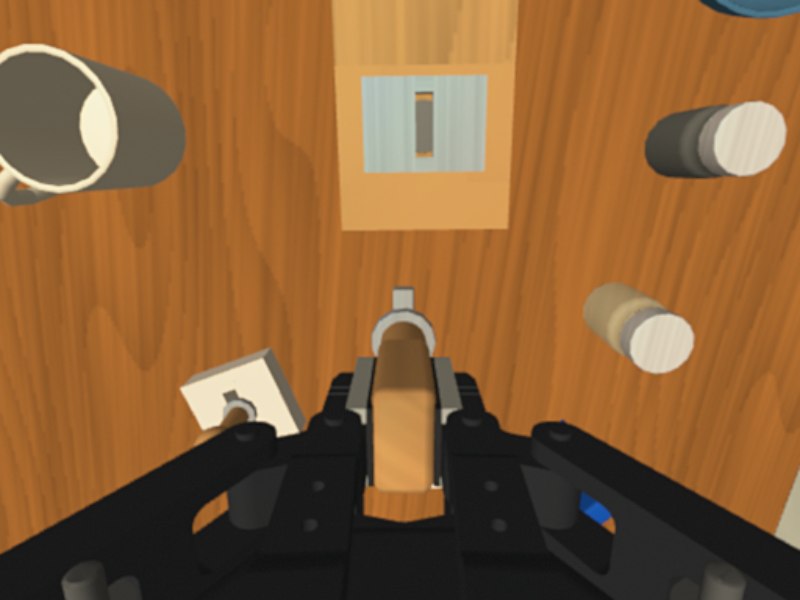

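The wrist view shows the empty plate at (362–487, 75–172) with its slot centred near (424,124). The foot's bar end shows at (403,298), below the collar at (403,333), so the post is well held. Measuring the slot and foot in the same picture.

```bash
python3 - <<'E'
from h import *
f=np.load("w2.npz");p=f["p"].astype(int);s=1.5625
R,G,B=p[...,0],p[...,1],p[...,2]
m=((B>R+5)&(B>120)).astype(np.uint8);m[:, :200]=0;m[:,340:]=0;m[140:]=0
v,u=np.nonzero(m);Q=np.array([pt("wrist",(a,b),z=.045)[:2] for a,b in zip(u,v)])*1000
print(m.sum(),"plate",cv2.minAreaRect(Q.astype(np.float32)))
box=np.s_[int(92/s)-2:int(157/s)+4,int(405/s):int(443/s)]
h=np.zeros_like(m);h[box]=1-m[box];v,u=np.nonzero(h)
h2=cv2.morphologyEx(h,cv2.MORPH_OPEN,np.ones((3,3)));v,u=np.nonzero(h2)
Q=np.array([pt("wrist",(a,b),z=.045)[:2] for a,b in zip(u,v)])*1000
print(h2.sum(),"slot",cv2.minAreaRect(Q.astype(np.float32)),Q.mean(0))
# row-wise subpixel slot centre
for r in range(62,98,6):
    g=p[r,250:295].sum(1).astype(float); w=np.clip(np.median(g)-25-g,0,None); w[w<40]=0
    c=250+(w*np.arange(45)).sum()/w.sum(); print(r,round(c,2),np.round(pt("wrist",(c,r),z=.045)[:2]*1000,1))
# foot bar end at 403,290..; collar centre
t=np.array([.5904,-.0914,.2356]);b=t[2]-.0816
print("foot end",pt("wrist",(403/s,288/s),z=b+.008)-t,"collar top back",pt("wrist",(403/s,331/s),z=b+.026)-t)
print(p[182:204:2,258].tolist(), p[188,240:276].sum(1).tolist(), p[196,228:290].sum(1).tolist())
E
```

```text
206 plate ((565.1311645507812, 17.794166564941406), (54.014259338378906, 26.41432762145996), 48.93582534790039)
1152 slot ((592.9246826171875, 1.7838382720947266), (22.708358764648438, 42.907596588134766), 6.033009052276611) [592.68064951   2.02886598]
62 271.01 [591.3  17.9]
68 271.05 [592.   12.6]
74 271.04 [592.6   7.2]
80 271.15 [593.3   1.8]
86 271.15 [594.   -3.7]
92 271.15 [594.6  -9.2]
foot end [-0.00196379  0.01735907 -0.0736    ] collar top back [-0.0005922   0.00431939 -0.0556    ]
[[172, 108, 53], [95, 91, 85], [181, 175, 160], [183, 180, 164], [182, 179, 163], [182, 179, 163], [182, 179, 163], [180, 176, 161], [93, 89, 82], [169, 171, 160], [180, 177, 162]] [323, 322, 316, 309, 312, 316, 332, 334, 332, 321, 320, 439, 529, 534, 528, 524, 531, 531, 527, 519, 521, 525, 529, 490, 377, 296, 315, 314, 312, 312, 305, 301, 293, 300, 320, 328] [316, 325, 329, 331, 327, 322, 326, 332, 339, 339, 329, 324, 321, 317, 313, 313, 321, 330, 334, 335, 330, 315, 312, 432, 526, 537, 531, 529, 535, 534, 517, 493, 489, 511, 532, 492, 372, 289, 309, 313, 313, 306, 299, 291, 298, 319, 331, 330, 332, 334, 331, 330, 328, 329, 332, 332, 326, 311, 299, 290, 295, 307]
```

>>> drive_tool(targets=[46,6.3,0,0,1,46.6,6.3,0,-0.002,1,0,0,40,0,1,0,0,40,0,1,0,0,18,0,1,0,0,0,0,1,0,0,0,0,1])

```text
clock: 9.72
position: [0.5942, 0.0023, 0.1392]
eef_rot: [179.9, 0.0, 96.0]
ft_force: [0.2, 0.4, -0.8]
width: 0.0154
gripper_force: 58.7
```

```bash
python3 - <<'E'
from h import *
o=observe();print(o["position"],o["eef_rot"],o["width"],o["ft_force"])
p,d,X=cloud("wrist");np.savez("w3.npz",p=p,X=X)
c=vision.get_calibration("wrist");K=c["camera_matrix"];R=Rotation.from_euler("xyz",c["rotation"],degrees=True).as_matrix()
q=(np.array([.5932,.002,.045])-c["origin"])@R;uv=K@q/q[2];print(uv)
u,v=int(uv[0]),int(uv[1]);a=p[v-60:v+45,u-70:u+70];print(v-60,u-70)
cv2.imwrite("pics/w3.png",cv2.resize(a,(800,600),interpolation=cv2.INTER_CUBIC)[:,:,::-1])
E
```

```text
[0.59422047 0.0023381  0.13917544] [1.79920426e+02 1.48397949e-02 9.60495093e+01] 0.015355696973281886 [ 0.24829118  0.44695143 -0.77723003]
[256.40050441 200.87430577   1.        ]
140 186
```

View pics/w3.png

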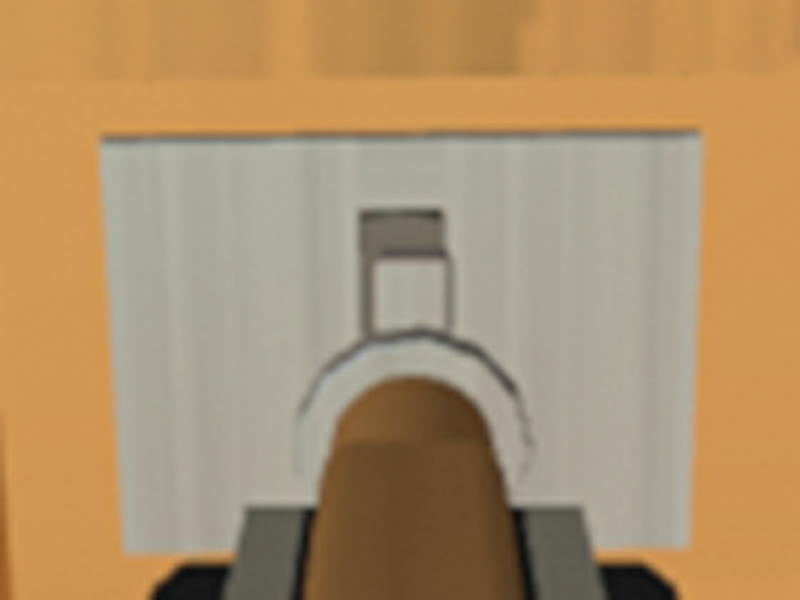

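The crop shows the slot at columns 360–443 (centre about 403 at foot depth) and the foot bar at 373–447 (centre 410), so about 1 mm to the left is needed. I'll shift and go down gently.

>>> drive_tool(targets=[0,-1,0,0,1,0,0,3,0,1,0,0,3,0,1,0,0,3,0,1,0,0,2,0,1,0,0,1.5,0,1,0,0,1.5,0,1,0,0,1,0,1,0,0,0,0,1])

```text
clock: 10.9
position: [0.5925, 0.0028, 0.1232]
eef_rot: [-180.0, 0.0, 96.1]
ft_force: [-0.6, -0.0, -1.3]
width: 0.0152
gripper_force: 58.7
```

It's in the slot with no contact force, so I'm continuing to the spring.

>>> drive_tool(targets=[0,0,1.5,0,1,0,0,1.5,0,1,0,0,1.5,0,1,0,0,1.5,0,1,0,0,1.5,0,1,0,0,1.5,0,1,0,0,0,0,1])

```text
clock: 11.78
position: [0.5926, 0.0027, 0.1145]
eef_rot: [180.0, -0.0, 96.1]
ft_force: [-0.9, -0.6, 2.9]
width: 0.0153
gripper_force: 59.3
```

Spring met as expected (a change of about 4 N). Press on to about 14.5–15 mm.

>>> drive_tool(targets=[0,0,1.5,0,1,0,0,1.5,0,1,0,0,1.5,0,1,0,0,1,0,1,0,0,0.8,0,1,0,0,0,0,1])

```text
clock: 12.52
position: [0.5926, 0.0027, 0.1081]
eef_rot: [180.0, 0.0, 96.1]
ft_force: [-1.9, 0.3, 6.3]
width: 0.0154
gripper_force: 59.7
```

>>> drive_tool(targets=[0,0,0.3,0.05,1,0,0,0,0.08,1,0,0,0,0.08,1,0,0,0,0.08,1,0,0,0,0.08,1,0,0,0,0,1])

```text
clock: 13.28
position: [0.5935, 0.0026, 0.1081]
eef_rot: [179.9, -0.0, 74.8]
ft_force: [0.5, 0.5, 6.2]
width: 0.0153
gripper_force: 59.8
```

>>> drive_tool(targets=[0,0,0,0.12,1,0,0,0,0.12,1,0,0,0,0.12,1,0,0,0,0.12,1,0,0,0,0.12,1,0,0,0,0.12,1,0,0,0,0.12,1,0,0,0,0.12,1,0,0,0,0.12,1,0,0,0,0,1])

```text
clock: 14.52
position: [0.5934, 0.0025, 0.108]
eef_rot: [179.9, -0.1, 12.9]
ft_force: [-0.4, -0.1, 5.4]
width: 0.0155
gripper_force: 59.8
```

```bash
python3 - <<'E'
from h import *
o=observe();print({k:np.round(o[k],3) for k in("q","position","eef_rot","ft_force","wrist_torque")})
E
```

```text
{'q': array([-27.296,  40.865,  41.893, 101.734, -34.264,  50.786, -46.987]), 'position': array([0.593, 0.003, 0.108]), 'eef_rot': array([ 1.79923e+02, -8.60000e-02,  1.29090e+01]), 'ft_force': array([-0.416, -0.101,  5.381]), 'wrist_torque': array([ 0.071,  0.06 , -0.052])}
```

>>> drive_tool(targets=[0,0,0,0.06,1,0,0,0,0.058,1,0,0,0,0,1,0,0,-0.8,0,1,0,0,-0.8,0,1,0,0,-0.6,0,1,0,0,0,0,1])

```text
clock: 15.4
position: [0.5933, 0.0025, 0.1102]
eef_rot: [180.0, -0.1, 6.2]
ft_force: [1.2, -0.1, 5.3]
width: 0.0152
gripper_force: 59.8
```

>>> drive_tool(targets=[0,0,-0.7,0,1,0,0,-0.7,0,1,0,0,-0.7,0,1,0,0,-0.5,0,1,0,0,0,0,1])

```text
clock: 16.02
position: [0.5926, 0.0027, 0.1125]
eef_rot: [180.0, -0.0, 6.2]
ft_force: [2.4, -1.0, 3.2]
width: 0.0153
gripper_force: 59.5
```

>>> drive_tool(targets=[0,0,-0.5,0,1,0,0,-0.4,0,1,0,0,0,0,1,0,0,0,0,1])

```text
clock: 16.52
position: [0.5925, 0.0027, 0.1134]
eef_rot: [180.0, 0.0, 6.2]
ft_force: [2.5, -1.5, 3.8]
width: 0.0154
gripper_force: 59.4
```

>>> drive_tool(targets=[0,0,-0.4,0,1,0,0,0,0,1,0,0,0,0,1])

```text
clock: 16.9
position: [0.5925, 0.0028, 0.1136]
eef_rot: [180.0, 0.0, 6.2]
ft_force: [2.4, -2.1, 0.7]
width: 0.0155
gripper_force: 59.1
```

>>> drive_tool(targets=[0,0,-0.4,0,1,0,0,0,0,1,0,0,0,0,1])

```text
clock: 17.27
position: [0.5924, 0.0028, 0.1137]
eef_rot: [180.0, 0.0, 6.2]
ft_force: [4.8, -1.0, -7.2]
width: 0.015
gripper_force: 58.4
```

Locked at the expected height (light test pull resisted). Unload, release and go up.

>>> drive_tool(targets=[0,0,0.6,0,1,0,0,0,0,1,0,0,0,0,0.3,0,0,0,0,0,0,0,0,0,0,0,0,0,0,0,0,0,0,0,0])

```text
clock: 18.15
position: [0.5925, 0.0028, 0.1136]
eef_rot: [-180.0, 0.0, 6.2]
ft_force: [-1.2, -0.1, -0.2]
width: 0.0428
gripper_force: 0.0
```

>>> drive_tool(targets=[0,0,-10,0,0,0,0,-25,0,0,0,0,-40,0,0,0,0,-40,0,0,-40,0,0,0,0,-40,0,0,0,0,0,0,0,0,0,0,0,0,0,0])

```text
clock: 19.15
position: [0.5138, -0.0057, 0.2293]
eef_rot: [-180.0, -0.1, 6.3]
ft_force: [-1.0, 0.4, -0.2]
width: 0.0427
gripper_force: 0.0
```

```bash
python3 - <<'E'
from h import *
o=observe();print(o["position"],o["ft_force"],o["width"])
p,d,X=cloud("wrist")
m=(np.hypot(X[...,0]-.593,X[...,1]-.002)<.03)&(abs(X[...,2]-.132)<.006)
print(m.sum(),m.any() and (cv2.minAreaRect((X[m][:,:2]*1000).astype(np.float32)),np.median(X[m],0)))
s,_=vision.camera("side")
cv2.imwrite("pics/end.png",np.hstack([cv2.resize(p,(400,300)),cv2.resize(s[85:220,165:345],(400,300),interpolation=cv2.INTER_CUBIC)])[:,:,::-1])
E
```

```text
[ 0.51376932 -0.00567143  0.22931878] [-1.00579734  0.39665367 -0.20731806] 0.042734183617896535
1012 (((593.5853271484375, 1.9166488647460938), (28.917827606201172, 15.48548698425293), 6.066601276397705), array([0.59375252, 0.00203668, 0.13208428]))
```

View pics/end.png

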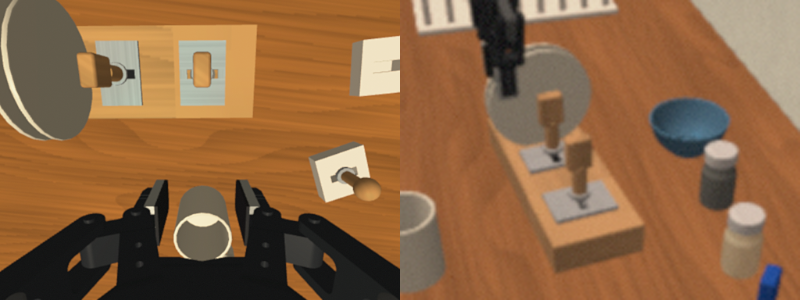

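The post stands upright at left (202,70), paddle at 6.1° like the fitted one, top at 132 mm. The collar is raised off the plate and the gripper is clear.

```bash
python3 -c "
from h import *
print(ticket.finish_job())"
```

```text
the job is handed in; nothing more can be done
None
```

The loose post is locked upright in the rack's empty slot, paddle turned the same way as the fitted posts (about 6°, top at 132 mm). The force readings after each move stayed under 10 N, the gripper is clear, and the job was handed in at about 19 s.

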